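# Swap the plug gauge for the roof pin on a crib house

## Robot

A 6-joint arm with a two-finger parallel gripper is mounted at the origin on the work surface. World frame = base frame: x ahead of the robot, y to its left, z up, the work surface at z = 0. Lengths are in m, angles in rad, forces in N, time in s.
With the tool pointing down it reaches from about 0.3 to 0.775 m from the base axis. Payload 14.6 kg.
Tool frame: the origin (TCP) lies midway between the tips of the shut fingers; the grasp point (between the pads) lies 19 mm behind it (tcp_to_grasp is the distance from the TCP to the grasp point, in m); z points along the fingers, y is the line along which they close (so a half turn about z gives the same grasp; the last joint's range is limited). The gripper opens to 94 mm and grips with 3 to 60 N. Pads are 16 mm wide; open, the fingers measure 119 mm over their backs; the gripper's body (75 mm by 177 mm) begins 78 mm behind the grasp point.
Start: joints at [1.187, 0.3, 1.521, -0, 1.321, -0.067], TCP at [0.171, 0.523, 0.205] pointing down, gripper open.
Joint ranges: [-3.03, 3.03], [-0.79, 2.21], [0.23, 2.52], [-1.04, 4.18], [0, 3.07], [-2.55, 2.55]. Speed limits (rad/s): [2.22, 2.22, 2.57, 3.14, 3.14, 3.14].

## Interface

Orientations are given as [roll, pitch, yaw] about the fixed x, y, z axes, in that order (R = Rz(yaw) Ry(pitch) Rx(roll)).
In Python, from station import * gives the robot as it stands.
- The arm moves only by the tool send_rows, never from a script. Its argument "motion" is a list of rows, each a list of 3 entries, a list of its own where there are three numbers: the shift along the tool's x, y, z in units of 0.03 m (1.0 is 0.03 m), then the turn, a rotation vector about the tool's x, y, z in units of 0.12 rad (1.0 is 0.12 rad), then the opening, from -1 (shut) to 1 (fully open). In form: [[[x, y, z], [rx, ry, rz], grip], ...]. A call has 1 to 12 rows; each row shifts and turns the commanded pose from where the row before left it, along the tool's axes as they then stand; what a row does not reach is not made up. A row lasts 1/10 s, in which the tool goes at most 50 mm and 8.59 degrees, less where a joint would pass 70% of its speed; a pose out of reach is approached as far as the arm can. A call with a number of a shift or a turn outside -1 to 1 is refused whole. A call with a gripper value outside its range is refused whole. The fingers move at their own pace and stop on an object; "squeeze" is the grip in N (left out, the last holds). Time passes only in rows, so rows that do not move let the fingers close. It gives the time, the measured TCP pose, the force, the opening and the grip force at its end, in the units of the state.
- get_obs(): the state, without advancing time (a new reading comes with each control period).
- camera(name): name is "scene" or "top" or "wrist"; returns a dict with "pixels" (384x512x3 uint8, red, green, blue), "depth" (384x512 float32, m along the optical axis (not along the pixel's ray), 0 where there is no reading), "fx", "fy", "cx", "cy" (pixels), "dist" ([k1, k2, p1, p2, k3] as OpenCV has them; the pictures are not rectified), "rvec" (rotation vector, rad) and "tvec" (3), from world to camera coordinates, as OpenCV has them. Camera axes: x right, y down, z forward; pixel columns grow to the right and rows downward; lengths in m; the calibration is good to about 2 mm. A picture is of the moment at which its call begins.
- hand_in(): hands the job in; it is judged then, once.
The state is a dict: "time_s": time; "qpos": joint angles; "joint_vel": joint speeds; "tau": joint torques, N m; "ee_pos": TCP position; "eef_rot": TCP orientation; "force": force on the tool from outside, world axes, zero at the start; "moment": the same for the moment, N m; "grip_width": finger opening in m; "grip_force": force on a finger pad.
Only numpy, scipy, OpenCV 4.12 (cv2) and the standard library are available. Lean on these libraries where they do the work, as an engineer would, in place of code of your own. Each camera call takes 0.05 s, during which the arm holds its last target. There are 200 camera calls.

## Task

On the little plywood house, the plug gauge has proved one hole of the sloping roof. Draw the gauge out and stand it pin-down, fully home, in a free hole of the wooden tool block, and put the loose roof pin from the block into the roof hole the gauge came from, pushed in until its head sits on the roof. Leave the roof pin that is already fitted, the other tools in the block and the carton of nails as they are.

Things in the scene. Friction and masses are not known exactly. Their poses are not given: they have to be found in the camera images.
- house: the plywood model house, fixed: walls 200 (x, along the ridge) by 150 mm, ridge capping 146 mm above the table, base board 280 by 250 by 8 mm, arched doorways in both gables. Its -y slope carries terracotta tiles, its +y slope (roof) is bare plywood. Origin: centre of the underside of the base board, z up
- roof: the house's bare plywood roof slope, fixed: 240 (x) by 115 (y) by 10 mm, pitched 35 degrees, with a batten 26 wide and 28 mm thick under the line of its holes. Origin: centre of its underside; z square to the panel, outward (35 degrees from vertical); y down the slope; x level along the ridge. Hole mouths at x = -55 and +55, y = 0, z = 10 mm. The ridge capping is 10 mm proud of its top edge
- roof_hole0 (a point): centre of the mouth of a roof hole, on the upper face of the roof panel; the hole runs down along the roof's -z, 7.5 mm wide, right through the 10 mm panel and the 28 mm batten below it, open underneath. Same axes as roof
- roof_hole1 (a point): centre of the mouth of a roof hole, on the upper face of the roof panel; the hole runs down along the roof's -z, 7.5 mm wide, right through the 10 mm panel and the 28 mm batten below it, open underneath. Same axes as roof
- gauge: the plug gauge: a straight aluminium handle 12 mm in diameter and 62 long with two dark knurled bands, and below it a steel pin 6 mm in diameter and 34 long with a round nose. Loose, 28 g. At the start it stands in one of the two roof holes, its shoulder on the panel, square to the roof but for a slight sag. Origin: on the axis at the handle's lower end (shoulder), z up the handle
- pin: the roof pin to be fitted: light-wood head 14 mm in diameter and 20 tall with a domed top, on a steel shank 6 mm in diameter and 34 long, round-nosed. 12 g. Origin: on the axis at the head's underside (shoulder), z up through the head. Loose; at the start it stands upright in a hole of the tool block, its shoulder on the block's top
- fitted_pin: a second, equal roof pin already fitted in the other roof hole, square to the roof. Loose: leave it. Its light-wood head 14 mm in diameter and 20 tall with a domed top, on a steel shank 6 mm in diameter and 34 long, round-nosed. 12 g. Origin: on the axis at the head's underside (shoulder), z up through the head
- block: the wooden tool block, 225 (x) by 56 (y) by 45 mm tall, fixed to the table, with four equal holes in a row along its x, 55 mm apart. At the start the pin, the awl and the screwdriver stand in three of them, one is free. Origin: centre of its underside
- block_hole0 (a point): centre of the mouth of the block's hole 0 (x = -82.5 mm), on its top face; 8.5 mm in diameter, 38 mm deep, vertical.
- block_hole1 (a point): centre of the mouth of the block's hole 1 (x = -27.5 mm), on its top face; 8.5 mm in diameter, 38 mm deep, vertical.
- block_hole2 (a point): centre of the mouth of the block's hole 2 (x = 27.5 mm), on its top face; 8.5 mm in diameter, 38 mm deep, vertical.
- block_hole3 (a point): centre of the mouth of the block's hole 3 (x = 82.5 mm), on its top face; 8.5 mm in diameter, 38 mm deep, vertical.
- awl: a scratch awl standing in the block: bulbous dark-wood handle 66 mm tall and up to 25 in diameter, with its 32 mm blade down in the hole. Loose: leave it. Origin: on the axis at the lower end of the handle, on the block's top
- driver: a screwdriver standing in the block: fluted black handle 68 mm tall and 25 in diameter, its 32 mm shank down in the hole. Loose: leave it. Origin: on the axis at the lower end of the handle, on the block's top
- nail_box: a carton of nails, 110 (x) by 75 by 40 mm tall, 0.7 kg, red and brown, loose on the table: leave it. Origin: centre of its underside

How it is judged:
By the outcome, as a careful person would: the job done as asked, in the order asked, and still so for the second after the job is handed in, with the robot touching nothing.
It also fails if it takes over 64 s, if anything falls off the work surface, if the arm or the gripper's body presses on something with over 40 N, if the wrist force passes 120 N, or if a joint passes its speed limit or range.

## Working session

There is one attempt and no reset: what is moved stays moved. The work goes in short steps, Python scripts to look and compute and a tool call to move; the robot and the scene stay as the last step left them, time stands still between calls to the robot, and variables do not carry over. Pictures are saved under pics/ and viewed, at most 10 in all, crops included, and the job is handed in when it is done.

Besides the shell and the picture viewer there is one more tool, called after ">>>" by a JSON object that holds its "name" and its "arguments". send_rows: Moves the arm, as the interface text tells. Its arguments: {"type":"object","properties":{"motion":{"type":"array"},"squeeze":{"type":"number"}},"required":["motion"]}

```bash
mkdir -p pics; ls
python3 - <<'E'
from station import *
import cv2,numpy as np
o=get_obs();print(o)
for n in("scene","top","wrist"):
    c=camera(n);np.savez(f"{n}0.npz",**c);cv2.imwrite(f"pics/{n}0.png",c["pixels"][:,:,::-1])
    R=cv2.Rodrigues(np.array(c["rvec"]))[0];print(n,-R.T@np.array(c["tvec"]),R[2],c["fx"],c["dist"])
a=[cv2.imread(f"pics/{n}0.png") for n in("scene","top")]
E
```

```text
pics
{'time_s': 0.0, 'qpos': array([ 1.18740431e+00,  3.00456985e-01,  1.52159195e+00,  1.26503608e-05,
        1.32067249e+00, -6.66181056e-02]), 'joint_vel': array([ 9.81836091e-04, -3.88673815e-04, -1.50757206e-04,  4.00556435e-05,
       -8.68437076e-04, -7.10047571e-04]), 'tau': array([ 1.60855368e-03, -5.31804156e+01, -3.52741027e+01,  7.08844280e-02,
        2.42916163e-02, -1.35237083e-04]), 'ee_pos': array([0.17123811, 0.5223904 , 0.20488947]), 'eef_rot': array([-3.14046720e+00, -8.73668588e-05,  2.82481555e+00]), 'force': array([-0.04884642, -0.28211258, -0.44323816]), 'moment': array([-0.01739444, -0.00743537, -0.00107533]), 'grip_force': 0.0, 'grip_width': 0.0938705407740445}
scene [1.17418817 0.00255939 0.62374502] [-0.78524906  0.04056354 -0.61784991] 495.9421225118927 [-0.01803193  0.          0.          0.          0.        ]
top [0.44691212 0.04789058 0.77405613] [ 9.13391360e-02  4.07253982e-06 -9.95819844e-01] 349.40808696220273 [-0.09086838  0.          0.          0.          0.        ]
wrist [0.1049913  0.54455861 0.38534895] [ 0.22873599 -0.07678681 -0.97045537] 306.15299180339764 [-0.07685308  0.          0.          0.          0.        ]
```

View pics/scene0.png

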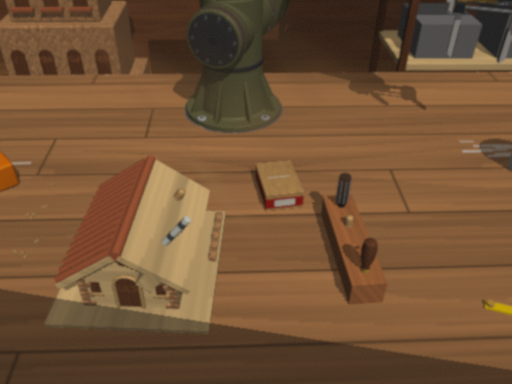

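View pics/top0.png

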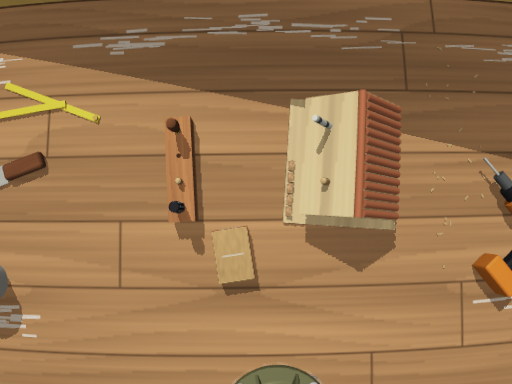

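The scene view shows the gauge (177,230) and fitted pin (180,194) on the roof, and in the block the driver (344,188), pin (350,220) and awl (369,252). The top view shows the block with awl (172,125), free hole (179,155), pin (178,181) and driver (176,206). The gauge is at about (320,122) and the fitted pin at (325,181).

Run:
```python
import cv2,numpy as np
t=cv2.imread("pics/top0.png");s=cv2.imread("pics/scene0.png")
z=lambda im,x,y,w,h,k:cv2.resize(im[y:y+h,x:x+w],None,fx=k,fy=k,interpolation=cv2.INTER_CUBIC)
A=z(t,150,100,60,130,4);B=z(t,280,85,80,130,4);C=np.hstack([A,B]) # 560x520
D=np.vstack([z(s,155,180,60,65,4),z(s,320,175,60,65,4)])
cv2.imwrite("pics/crops.png",np.hstack([C,D]));print(np.hstack([C,D]).shape)
```

```text
(520, 800, 3)
```

View pics/crops.png

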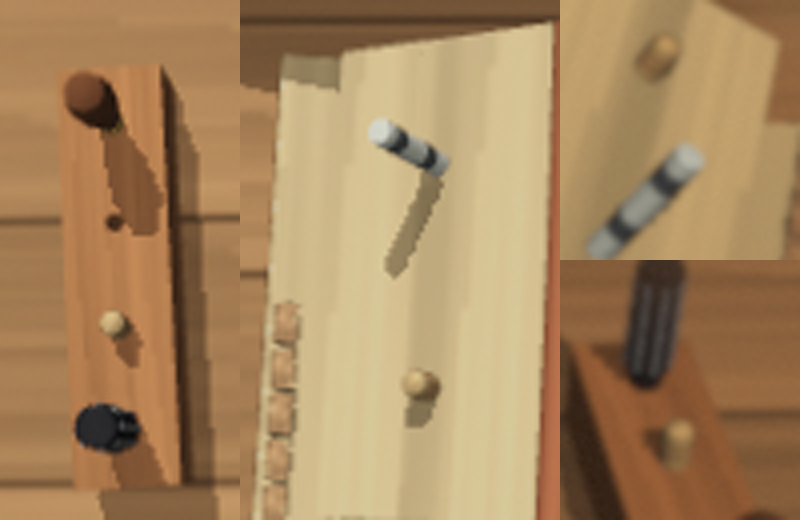

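The crops show the free hole at about top pixel (179,155.5) and the pin head at (178,181). The gauge runs from its end at (315,117) to its shoulder near (331,126).

```bash
cat > h.py <<'E'
from station import *
import cv2,numpy as np
from scipy.spatial.transform import Rotation as Ro
def shot(n,f=None):
    c=camera(n)
    if f: np.savez(f,**c); cv2.imwrite("pics/"+f+".png",c["pixels"][:,:,::-1])
    return c
def load(f): d=np.load(f+".npz"); return {k:d[k] for k in d}
def ray(c,uv):
    K=np.array([[c["fx"],0,c["cx"]],[0,c["fy"],c["cy"]],[0,0,1.]])
    R=cv2.Rodrigues(np.array(c["rvec"],float))[0]
    p=cv2.undistortPoints(np.array(uv,float).reshape(-1,1,2),K,np.array(c["dist"],float))[:,0]
    d=np.c_[p,np.ones(len(p))]@R
    return -R.T@np.array(c["tvec"],float).ravel(),d
def onplane(c,uv,n,k):
    o,d=ray(c,uv); return o+d*((k-o@n)/(d@n))[:,None]
def onz(c,uv,z): return onplane(c,uv,np.array([0,0,1.]),z)
def deep(c,uv):
    uv=np.array(uv,float).reshape(-1,2);o,d=ray(c,uv); i=np.rint(uv).astype(int)
    return o+d*c["depth"][i[:,1],i[:,0]][:,None]
def tri(a,ua,b,ub):
    o,d=ray(a,ua);p,e=ray(b,ub);d=d[0]/np.linalg.norm(d[0]);e=e[0]/np.linalg.norm(e[0])
    s=np.linalg.lstsq(np.c_[d,-e],p-o,rcond=None)[0];x,y=o+s[0]*d,p+s[1]*e
    return (x+y)/2,np.linalg.norm(x-y)
def proj(c,P):
    K=np.array([[c["fx"],0,c["cx"]],[0,c["fy"],c["cy"]],[0,0,1.]])
    return cv2.projectPoints(np.array(P,float).reshape(-1,3),np.array(c["rvec"],float),np.array(c["tvec"],float),K,np.array(c["dist"],float))[0][:,0]
E
cat > t.py <<'E'
from h import *
t=load("top0");s=load("scene0")
g=np.array([(u,v) for u in range(300,350,2) for v in range(100,215,3)])
P=deep(t,g); c=np.median(P,0)
m=np.ones(len(P),bool)
for _ in range(6):
    q=P[m].mean(0);n=np.linalg.svd(P[m]-q,full_matrices=False)[2][2];n*=np.sign(n[2]);m=abs((P-q)@n)<.003
print("roof n",n,"k",q@n,"pitch",np.degrees(np.arccos(n[2])),m.sum(),len(P))
k=q@n
print("gauge shoulder on plane",onplane(t,[(331,126)],n,k),"gauge top deep",deep(t,[(315.5,117.5)]))
print("fitted deep",deep(t,[(325,181)]))
print("block hole",deep(t,[(172,150),(179,155.5)]),onz(t,[(178.75,155.5)],.045))
print("pin top",deep(t,[(178.5,181)]),tri(t,[(178.5,181)],s,[(350,218.5)]))
print("gauge top tri",tri(t,[(315.5,117.5)],s,[(186.5,219.5)]))
print("roof corners",onplane(t,[(304,98),(358,91),(306,216),(356,216)],n,k))
E
python3 t.py
```

```text
roof n [0.0465561  0.97941776 0.19640109] k -0.04440529610942313 pitch 78.67341674695766 73 975
gauge shoulder on plane [[ 0.6136426  -0.10169975  0.13560227]] gauge top deep [[ 0.62413411 -0.0689796   0.1567553 ]]
fitted deep [[ 0.51106791 -0.0888834   0.12529518]]
block hole [[0.58897975 0.21672246 0.04699842]
 [0.58136662 0.20688842 0.02209508]] [[0.57727961 0.20258017 0.045     ]]
pin top [[0.52081897 0.19842654 0.06487712]] (array([0.52186405, 0.20107295, 0.05570732]), np.float64(0.0013774180802947587))
gauge top tri (array([ 0.62591231, -0.07012705,  0.15055908]), np.float64(5.0419544188830255e-05))
roof corners [[ 0.72100945 -0.07636015 -0.01621275]
 [ 0.64415549 -0.12378763  0.2385177 ]
 [ 0.44618981 -0.06886943  0.01157728]
 [ 0.44512805 -0.11321848  0.23298987]]
```

```bash
cat >> h.py <<'E'
def togo(pos=None,Rt=None):
    o=get_obs();R=Ro.from_euler("xyz",o["eef_rot"])
    print("t",round(o["time_s"],2),"at",o["ee_pos"].round(4),"f",o["force"].round(1),"w",round(o["grip_width"],4))
    if pos is not None: print(" shift units (tool)",(R.inv().apply(np.array(pos)-o["ee_pos"])/.03).round(3))
    if Rt is not None:
        rv=(R.inv()*Rt).as_rotvec()/.12; print(" turn units (tool)",rv.round(3))
        if pos is not None: print(" shift units after turn",(Rt.inv().apply(np.array(pos)-o["ee_pos"])/.03).round(3))
def tool(z,y):
    z=np.array(z,float);z/=np.linalg.norm(z);y=np.array(y,float);y-=z*(y@z);y/=np.linalg.norm(y)
    return Ro.from_matrix(np.c_[np.cross(y,z),y,z])
E
python3 - <<'E'
from h import *
togo([.55,.2,.205],tool([0,0,-1],[-.05,1,0]))
E
```

```text
t 0.15 at [0.1713 0.5225 0.2051] f [-0.5  0.8 -0.8] w 0.0938
 shift units (tool) [-1.5345e+01 -6.2810e+00  6.0000e-03]
 turn units (tool) [-7.000e-03 -2.000e-03 -3.056e+00]
 shift units after turn [-1.2072e+01 -1.1366e+01  2.0000e-03]
```

>>> {"name": "send_rows", "arguments": {"motion": [[[-0.5,-0.2,0],[0,0,0],0],[[-1,-0.41,0],[0,0,0],0],[[-1,-0.41,0],[0,0,0],0],[[-1,-0.41,0],[0,0,0],0],[[-1,-0.41,0],[0,0,0],0],[[-1,-0.41,0],[0,0,0],0],[[-1,-0.41,0],[0,0,0],0],[[-1,-0.41,0],[0,0,0],0],[[-1,-0.41,0],[0,0,0],0],[[-1,-0.41,0],[0,0,0],0],[[-1,-0.41,0],[0,0,0],0],[[-1,-0.41,0],[0,0,0],0]]}}

```text
time_s: 1.35
ee_pos: [0.4562, 0.2789, 0.2054]
eef_rot: [-3.142, 0.0, 2.824]
force: [-0.0, 1.0, 0.5]
grip_width: 0.0471
grip_force: 0.0
```

>>> {"name": "send_rows", "arguments": {"motion": [[[-1,-0.41,0],[0,0,0],0],[[-1,-0.41,0],[0,0,0],0],[[-1,-0.41,0],[0,0,0],0],[[-0.85,-0.35,0],[0,0,0],0],[[0,0,0],[0,0,-0.75],0],[[0,0,0],[0,0,-0.75],0],[[0,0,0],[0,0,-0.75],0],[[0,0,0],[0,0,-0.8],0],[[0,0,0],[0,0,0],0]]}}

```text
time_s: 2.25
ee_pos: [0.5501, 0.1989, 0.2053]
eef_rot: [-3.141, -0.0, -3.091]
force: [-0.5, 0.4, 0.1]
grip_width: 0.0472
grip_force: 0.0
```

Run:
```python
from h import *
togo([.55,.2,.205]);print(get_obs()["qpos"].round(2))
c=shot("wrist","w1")
```

```text
t 2.25 at [0.5501 0.1989 0.2053] f [-0.5  0.4  0.1] w 0.0472
 shift units (tool) [0.003 0.036 0.011]
[ 0.28  0.38  1.42 -0.    1.35 -1.34]
```

View pics/w1.png

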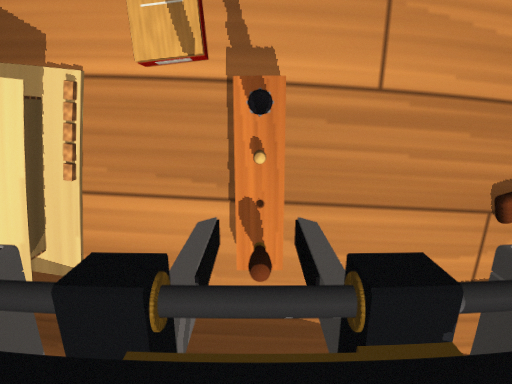

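The wrist view shows the block upright in the image, with driver (260,101), pin (260,157), free hole (260,203) and awl (260,265). Next I measure these by mask in this view and cross them with the top view.

```bash
cat > blk.py <<'E'
from h import *
def cen(c,box,kind):
    x,y,w,h=box;im=c["pixels"][y:y+h,x:x+w].astype(np.uint8);hsv=cv2.cvtColor(im,cv2.COLOR_RGB2HSV)
    g=hsv[:,:,2].astype(float)
    if kind=="dark":
        med=np.median(g);wt=np.clip(med*.75-g,0,None)
    else:
        wt=np.clip(150-hsv[:,:,1].astype(float),0,None)*(g>140)
    yy,xx=np.mgrid[y:y+h,x:x+w]
    return np.array([(wt*xx).sum(),(wt*yy).sum()])/wt.sum(),(wt>0).sum()
if __name__=="__main__":
    t=load("top0");w=load("w1");s=load("scene0")
    pw,n1=cen(w,(250,148,20,18),"light");hw,n2=cen(w,(253,197,15,12),"dark")
    pt,n3=cen(t,(172,175,12,11),"light");ht,n4=cen(t,(174,151,10,8),"dark")
    print(pw,n1,hw,n2,pt,n3,ht,n4)
    print("pin top",tri(w,[pw],t,[pt]),onz(w,[pw],.062),onz(t,[pt],.062))
    print("hole",tri(w,[hw],t,[ht]),onz(w,[hw],.045),onz(t,[ht],.045))
    print("deep",deep(w,[(245,150),(245,190),(275,150),(275,190)]),deep(w,[pw]),deep(t,[(172,150),(185,150)]))
    b=(cv2.cvtColor(w["pixels"],cv2.COLOR_RGB2HSV))
    for r in (120,135,150,165,180,195,210):
        P=w["depth"][r,215:305];j=np.abs(np.diff(P));print(r,[215+i for i in np.where(j>.01)[0]])
E
python3 blk.py
```

```text
[260.73191489 159.73617021] 39 [259.38331185 203.15322927] 67 [177.20949555 179.59406528] 104 [178.12576687 155.1756135 ] 12
pin top (array([0.52439176, 0.20164237, 0.06277027]), np.float64(0.0008294615366745898)) [[0.52491176 0.20171718 0.062     ]] [[0.52406257 0.20173707 0.062     ]]
hole (array([0.57733913, 0.20329589, 0.04722459]), np.float64(0.0005806855303014967)) [[0.57770672 0.20320797 0.045     ]] [[0.57799851 0.20392299 0.045     ]]
deep [[0.51713572 0.18404438 0.04632556]
 [0.56286353 0.18593896 0.04525636]
 [0.51549322 0.21722855 0.04566395]
 [0.56090556 0.22015458 0.04606235]] [[0.52435922 0.20164237 0.06602653]] [[0.58897975 0.21672246 0.04699842]
 [0.58927213 0.1896824  0.04313348]]
120 [np.int64(232), np.int64(284)]
135 [np.int64(233), np.int64(284)]
150 [np.int64(229), np.int64(230), np.int64(233), np.int64(284)]
165 [np.int64(233), np.int64(249), np.int64(250), np.int64(283)]
180 [np.int64(234), np.int64(283)]
195 [np.int64(234), np.int64(283)]
210 [np.int64(234), np.int64(283)]
```

```bash
cat > t2.py <<'E'
from h import *
t=load("top0");s=load("scene0")
def plane(c,g,seed=(0,.574,.819),tol=.004):
    P=deep(c,g);n=np.array(seed);k=np.median(P@n);m=abs(P@n-k)<.008
    for _ in range(8):
        q=P[m].mean(0);n=np.linalg.svd(P[m]-q,full_matrices=False)[2][2];n*=np.sign(n[2]);m=abs((P-q)@n)<tol
    return n,q@n,m.sum(),len(P)
if __name__=="__main__":
    for c,(a,b,e,f) in((t,(308,352,105,210)),(s,(155,195,180,240))):
        g=np.array([(u,v) for u in range(a,b,2) for v in range(e,f,3)])
        n,k,i,N=plane(c,g);print("roof n",n,"k",k,"pitch",np.degrees(np.arccos(n[2])),i,N)
    g=np.array([(u,v) for u in range(308,352,2) for v in range(105,210,3)]);n,k,_,_=plane(t,g)
    print("fit pin deep",deep(t,[(325,181)]),"gauge sh",onplane(t,[(330,126)],n,k))
    print("corners",onplane(t,[(304,98),(358,91),(306,216),(356,216)],n,k))
E
python3 t2.py
```

```text
roof n [0.04920194 0.56230908 0.82546209] k 0.057934117646679814 pitch 34.364631833868565 737 770
roof n [0.04820633 0.5726897  0.81835362] k 0.054058509493065766 pitch 35.07967673577895 344 400
fit pin deep [[ 0.51106791 -0.0888834   0.12529518]] gauge sh [[ 0.62143029 -0.1066941   0.10582388]]
corners [[ 0.6905412  -0.06254862  0.07163237]
 [ 0.68183661 -0.15658481  0.13620915]
 [ 0.44625752 -0.05792562  0.08304376]
 [ 0.4448205  -0.14099225  0.13971485]]
```

Run:
```python
from h import *
n=np.array([.049,.572,.818]);togo([.608,-.008,.246],tool(-n,[.085,.996,0]))
```

```text
t 2.3 at [0.5502 0.1991 0.2053] f [-0.1 -0.   0.2] w 0.0468
 shift units (tool) [-1.603 -6.985 -1.355]
 turn units (tool) [5.091 0.336 1.065]
 shift units after turn [-2.508 -6.274  2.747]
```

>>> {"name": "send_rows", "arguments": {"motion": [[[-0.2,-0.8,-0.15],[0,0,0],0],[[-0.2,-0.9,-0.17],[0,0,0],0],[[-0.2,-0.9,-0.17],[0,0,0],0],[[-0.2,-0.9,-0.17],[0,0,0],0],[[-0.2,-0.9,-0.17],[0,0,0],0],[[-0.2,-0.9,-0.18],[0,0,0],0],[[-0.2,-0.9,-0.18],[0,0,0],0],[[-0.2,-0.79,-0.17],[0,0,0],0]]}}

```text
time_s: 3.1
ee_pos: [0.6084, -0.009, 0.2465]
eef_rot: [-3.141, -0.0, -3.096]
force: [1.0, 1.3, -0.2]
grip_width: 0.0467
grip_force: 0.0
```

>>> {"name": "send_rows", "arguments": {"motion": [[[0,0,0],[0.85,0.056,0.178],0],[[0,0,0],[0.85,0.056,0.178],0],[[0,0,0],[0.85,0.056,0.178],0],[[0,0,0],[0.85,0.056,0.178],0],[[0,0,0],[0.85,0.056,0.178],0],[[0,0,0],[0.84,0.056,0.178],0],[[0,0,0],[0,0,0],0],[[0,0,0],[0,0,0],0]]}}

```text
time_s: 3.9
ee_pos: [0.6084, -0.0072, 0.246]
eef_rot: [-2.533, 0.0, 3.058]
force: [-0.2, 0.8, 0.9]
grip_width: 0.0469
grip_force: 0.0
```

Run:
```python
from h import *
n=np.array([.049,.572,.818]);togo([.608,-.008,.246],tool(-n,[.085,.996,0]));print(get_obs()["qpos"].round(2))
c=shot("wrist","w2")
```

```text
t 3.9 at [ 0.6084 -0.0072  0.246 ] f [-0.2  0.8  0.9] w 0.0469
 shift units (tool) [ 0.012 -0.023  0.016]
 turn units (tool) [0.025 0.011 0.01 ]
 shift units after turn [ 0.011 -0.023  0.016]
[ 0.18  0.51  1.25 -0.59  1.56 -1.25]
```

View pics/w2.png

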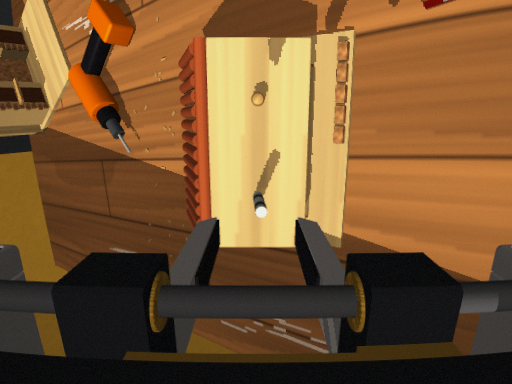

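The wrist view is square to the roof. The panel spans columns 207–308 and rows 38–246, the fitted pin is at (258,99), and the gauge goes from its end (261,211) to its shoulder at about (257,196).

```bash
cat > t3.py <<'E'
from h import *
from t2 import plane
t=load("top0");s=load("scene0");w=load("w2")
g=np.array([(u,v) for u in range(214,302,2) for v in range(50,235,3)])
n,k,i,N=plane(w,g);print("n",n,"k",k,i,N)
# panel edges by depth/colour
hsv=cv2.cvtColor(w["pixels"],cv2.COLOR_RGB2HSV)
m=((hsv[:,:,0]>16)&(hsv[:,:,0]<32)&(hsv[:,:,2]>90)).astype(np.uint8)
uu,vv=np.meshgrid(np.arange(200,315),np.arange(30,252));G=np.c_[uu.ravel(),vv.ravel()]
P=deep(w,G);ok=(abs(P@n-k)<.004);M=np.zeros((384,512),np.uint8);M[G[ok,1],G[ok,0]]=1
L=[];
for r in range(60,215,8):
    x=np.where(M[r]&m[r])[0];L.append((r,x.min(),x.max()))
L=np.array(L);print(L[::3].tolist())
top=[];
for q in list(range(215,250,6))+list(range(272,300,6)):
    y=np.where(M[:,q])[0];top.append((q,y.min(),y.max()))
top=np.array(top);print(top[::3].tolist())
ri=onplane(w,np.c_[L[:,1]-.5,L[:,0]],n,k);ea=onplane(w,np.c_[L[:,2]+.5,L[:,0]],n,k)
A=onplane(w,np.c_[top[:,0],top[:,1]-.5],n,k);B=onplane(w,np.c_[top[:,0],top[:,2]+.5],n,k)
d=lambda Q:(lambda v:v*np.sign(v[0]))(np.linalg.svd(Q-Q.mean(0))[2][0])
print("ridge dir",d(ri),d(ea))
x=d(ea)+d(ri);x-=n*(x@n);x/=np.linalg.norm(x);y=np.cross(n,x);y*=np.sign(y[1])
print("x",x,"y",y,"width",np.median(ea@y)-np.median(ri@y),"len",np.median(B@x)-np.median(A@x))
C=n*k+y*(np.median(ea@y)+np.median(ri@y))/2+x*(np.median(A@x)+np.median(B@x))/2
C2=n*k+y*(np.median(ea@y)-.0575)+x*(np.median(A@x)+np.median(B@x))/2
print("centre",C,C2,"hole+",C2+.055*x,"hole-",C2-.055*x)
# gauge end & fitted pin
def cen(c,box,f):
    a,b,ww,h=box;z=cv2.cvtColor(c["pixels"][b:b+h,a:a+ww],cv2.COLOR_RGB2HSV).astype(float);q=f(z)
    yy,xx=np.nonzero(q);return np.array([xx.mean()+a,yy.mean()+b]),len(xx)
wh=lambda z:(z[:,:,1]<60)&(z[:,:,2]>120)
ge,n1=cen(w,(250,200,22,22),wh);print("gauge end px",ge,n1)
print("end tri scene",tri(w,[ge],s,[(186.5,219.5)]),"top",tri(w,[ge],t,[(315.5,117.5)]),deep(w,[ge]))
lp=np.array([258,99.]);tp=np.array([325,181.])
print("fit pin",tri(w,[lp],t,[tp]),deep(w,[lp]))
E
python3 t3.py
python3 - <<'E'
import cv2,numpy as np
w=cv2.imread("pics/w2.png");z=lambda x,y,a,h,k:cv2.resize(w[y:y+h,x:x+a],None,fx=k,fy=k,interpolation=cv2.INTER_NEAREST)
cv2.imwrite("pics/w2c.png",np.hstack([z(240,180,40,45,10),z(240,80,40,45,10)]))
E
```

```text
n [0.04816312 0.57261208 0.81841048] k 0.05640770228242736 2614 2728
[[60, 206, 309], [84, 207, 309], [108, 208, 308], [132, 208, 307], [156, 209, 306], [180, 210, 305], [204, 211, 304]]
[[215, 37, 217], [233, 37, 246], [272, 37, 246], [290, 37, 246]]
ridge dir [ 9.96420564e-01 -8.45328541e-02  5.05633150e-04] [ 0.99621699 -0.08687385  0.00215552]
x [ 0.9963198  -0.08570344  0.00133058] y [ 0.0709025   0.81533448 -0.5746325 ] width 0.11242523548094271 len 0.24036756833140965
centre [ 0.56682524 -0.10120079  0.10637257] [ 0.56673396 -0.10225043  0.10711234] hole+ [ 0.62153155 -0.10696412  0.10718552] hole- [ 0.51193637 -0.09753675  0.10703916]
gauge end px [260.85585586 211.3963964 ] 111
end tri scene (array([ 0.62629682, -0.07040291,  0.15122212]), np.float64(0.000901019139634199)) top (array([ 0.62545651, -0.06970215,  0.15291647]), np.float64(0.00042456969394516605)) [[ 0.62478617 -0.06778038  0.15566607]]
fit pin (array([ 0.5125662 , -0.091622  ,  0.11296488]), np.float64(0.0006134655251280131)) [[ 0.51393252 -0.08564705  0.12191762]]
```

View pics/w2c.png

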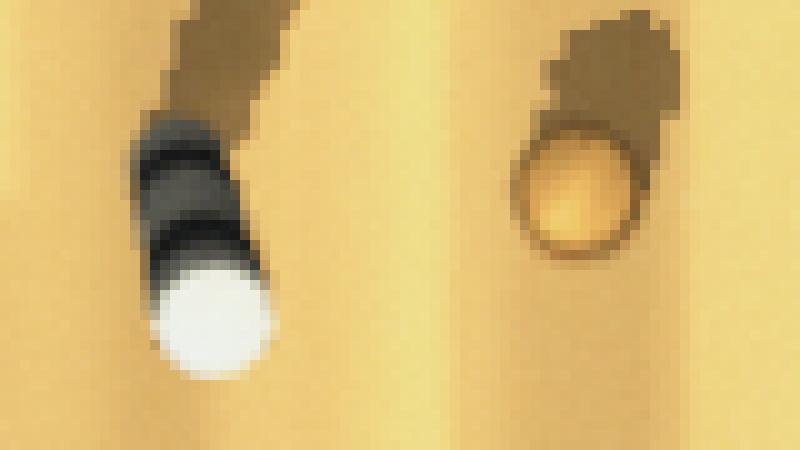

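The crop shows the gauge end centred at (261.3,212) and its shoulder at about (258.4,196). The fitted pin's head is centred at (258,99).

```bash
cat > fr.py <<'E'
from h import *
n=np.array([.04816,.5726,.8184]);n/=np.linalg.norm(n);k=.0564
x=np.array([.9963,-.0857,0.0]);x-=n*(x@n);x/=np.linalg.norm(x);y=np.cross(n,x)
H=np.array([.56673,-.10225,.10711])+.055*x
E
python3 - <<'E'
from fr import *
w=load("w2");t=load("top0");s=load("scene0")
def loc(c,uv,h): P=onplane(c,[uv],n,k+h)[0];return (P-H)@x*1e3,(P-H)@y*1e3,
print(y)
print("w fit",loc(w,(258.0-.3,99),.014),"gauge end",loc(w,(261.3-.5,212-.5),.062),"shoulder",loc(w,(258.4-.5,196-.5),.002))
print("t fit",loc(t,(325,181),.014),"end",loc(t,(315.3,117.7),.062),"sh",loc(t,(330.5,125.7),.002))
print("s fit",loc(s,(179.5,193.5),.014),"end",loc(s,(186.5,219.5),.062))
o,d=ray(w,[(261,211.5)]);P=deep(w,[(261,211.5)])[0];print((P@n-k)*1e3)
E
```

```text
[ 0.07013949  0.81540221 -0.57463004]
w fit (np.float64(-109.27572402457025), np.float64(1.0366482634472867)) gauge end (np.float64(0.15153946605610585), np.float64(4.227016511405448)) shoulder (np.float64(-0.5138005308509891), np.float64(1.6905605511283557))
t fit (np.float64(-110.85624010547517), np.float64(-0.8849719312742075)) end (np.float64(-0.7787706057589723), np.float64(3.224261023735182)) sh (np.float64(-0.4852176536853491), np.float64(-1.3410436675707154))
s fit (np.float64(-99.35173542588407), np.float64(-0.6022248580271667)) end (np.float64(7.4231091785183185), np.float64(3.417434763602396))
61.98137324566564
```

Run:
```python
from fr import *
togo(H+.012*n+.001*y-.0004*x,tool(-n,y))
```

```text
t 3.95 at [ 0.6085 -0.0077  0.2465] f [-0.2 -0.3  0.1] w 0.0473
 shift units (tool) [-0.694  0.017  5.276]
 turn units (tool) [0.027 0.007 0.008]
 shift units after turn [-0.698  0.035  5.276]
```

>>> {"name": "send_rows", "arguments": {"motion": [[[-0.7,0.02,0],[0.027,0,0],0],[[0,0,0.8],[0,0,0],0],[[0,0,0.8],[0,0,0],0],[[0,0,0.8],[0,0,0],0],[[0,0,0.8],[0,0,0],0],[[0,0,0.8],[0,0,0],0],[[0,0,0.7],[0,0,0],0],[[0,0,0.55],[0,0,0],0],[[0,0,0],[0,0,0],0],[[0,0,0],[0,0,0],0]]}}

```text
time_s: 4.95
ee_pos: [0.6221, -0.0992, 0.1181]
eef_rot: [-2.527, 0.001, 3.058]
force: [-0.5, 0.0, -0.1]
grip_width: 0.0466
grip_force: 0.0
```

>>> {"name": "send_rows", "arguments": {"motion": [[[0,0,0],[0,0,0],-0.4],[[0,0,0],[0,0,0],-0.5],[[0,0,0],[0,0,0],-0.6],[[0,0,0],[0,0,0],-0.7],[[0,0,0],[0,0,0],-1],[[0,0,0],[0,0,0],-1],[[0,0,0],[0,0,0],-1],[[0,0,0],[0,0,0],-1],[[0,0,0],[0,0,0],-1]], "squeeze": 25}}

```text
time_s: 5.85
ee_pos: [0.6219, -0.0989, 0.1173]
eef_rot: [-2.527, 0.0, 3.059]
force: [-1.5, 2.2, 1.3]
grip_width: 0.0118
grip_force: 25.0
```

Run:
```python
from fr import *
togo(H+.012*n+.001*y-.0004*x,tool(-n,y))
o=get_obs();d=o["ee_pos"]-H;print(d@x,d@y,d@n,o["grip_force"]);shot("wrist","w3")
```

```text
t 5.85 at [ 0.6219 -0.0989  0.1173] f [-1.5  2.2  1.3] w 0.0118
 shift units (tool) [0.003 0.01  0.031]
 turn units (tool) [-0.022  0.007  0.017]
 shift units after turn [0.003 0.01  0.031]
-0.0002972166504649057 0.000693988981510908 0.012930131637589198 25.000511705875397
```

>>> {"name": "send_rows", "arguments": {"motion": [[[0,0.02,-0.2],[0,0,0],-1],[[0,0,-0.3],[0,0,0],-1],[[0,0,-0.4],[0,0,0],-1],[[0,0,-0.5],[0,0,0],-1],[[0,0,-0.6],[0,0,0],-1],[[0,0,-0.8],[0,0,0],-1],[[0,0,-0.9],[0,0,0],-1],[[0,0,-0.9],[0,0,0],-1],[[0,0,0],[0,0,0],-1]]}}

```text
time_s: 6.8
ee_pos: [0.6295, -0.017, 0.2336]
eef_rot: [-2.528, 0.006, 3.061]
force: [-0.0, 0.5, -0.5]
grip_width: 0.0113
grip_force: 25.0
```

Run:
```python
from fr import *
togo([.5775,.2033,.13],tool([0,0,-1],[-.035,1,0]));shot("wrist","w4")
t=load("top0");w=load("w1")
# block axis from edges in w1
r=np.array([120,135,165,180,195,210]);l=np.array([232.5,233.5,233.5,234.5,234.5,234.5]);q=np.array([284.5,284.5,283.5,283.5,283.5,283.5])
A=onz(w,np.c_[l,r],.045);B=onz(w,np.c_[q,r],.045);print(np.polyfit(A[:,0],A[:,1],1),np.polyfit(B[:,0],B[:,1],1))
cv2.imwrite("pics/w4v.png",np.hstack([cv2.imread("pics/w3.png")[120:340,150:370],cv2.imread("pics/w4.png")[120:340,150:370]]))
```

```text
t 6.8 at [ 0.6295 -0.017   0.2336] f [-0.   0.5 -0.5] w 0.0113
 shift units (tool) [ 2.341  7.849 -1.32 ]
 turn units (tool) [-5.109 -0.249 -0.95 ]
 shift units after turn [1.475 7.398 3.453]
[0.05534051 0.14251049] [0.05836758 0.19728822]
```

View pics/w4v.png

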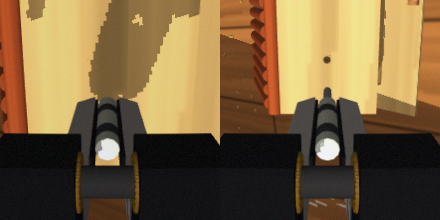

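The left half shows the gauge gripped. In the right half it is out, and the empty roof hole shows at about (257,180) in the full frame.

Run:
```python
from fr import *
from blk import cen
w=load("w4");u,m=cen(w,(249,172,16,16),"dark");P=onplane(w,[u],n,k)[0];print("roof hole",u,m,P,(P-H)@x*1e3,(P-H)@y*1e3)
G=np.array([(a,b) for a in range(222,300,3) for b in range(90,165,3)]);Q=deep(w,G)@n;print("k here",np.median(Q))
P=onplane(w,[u],n,np.median(Q))[0];print((P-H)@x*1e3,(P-H)@y*1e3)
# gauge tip: lowest dark pin tip in w4
o=get_obs();R=Ro.from_euler("xyz",o["eef_rot"])
tip=o["ee_pos"]+R.apply([0,0,.012+.034]);print("pred tip px",proj(w,[tip,o["ee_pos"]+R.apply([0,0,.012])]))
cv2.imwrite("pics/w4c.png",cv2.resize(cv2.imread("pics/w4.png")[170:240,225:290],None,fx=8,fy=8,interpolation=cv2.INTER_NEAREST))
```

```text
roof hole [256.46082866 179.37687715] 45 [ 0.62186112 -0.10706938  0.10723145] 0.3413372087642532 -0.1326551550963156
k here 0.05637481199780996
0.3466662115029119 -0.1327396121723759
pred tip px [[258.11195768 207.49221976]
 [258.29690127 222.26003543]]
```

View pics/w4c.png

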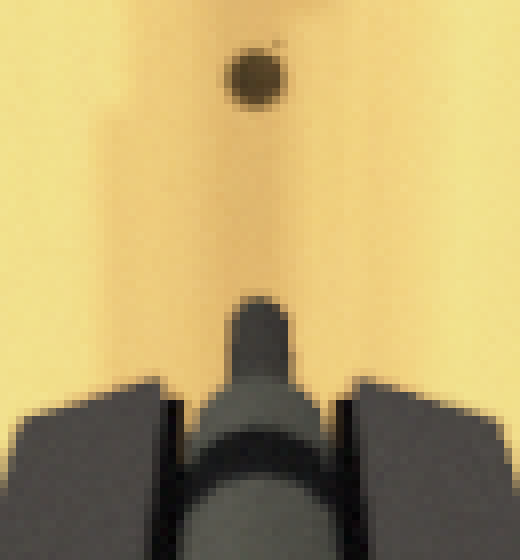

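Run:
```python
from fr import *
togo([.5775,.2037,.13],tool([0,0,-1],[-.057,1,0]))
```

```text
t 6.85 at [ 0.6289 -0.0181  0.2313] f [-0.2 -0.1 -0.2] w 0.011
 shift units (tool) [ 2.322  7.849 -1.411]
 turn units (tool) [-5.112 -0.329 -1.125]
 shift units after turn [1.292 7.477 3.378]
```

>>> {"name": "send_rows", "arguments": {"motion": [[[0,0,0],[-0.852,-0.055,-0.188],-1],[[0,0,0],[-0.852,-0.055,-0.188],-1],[[0,0,0],[-0.852,-0.055,-0.188],-1],[[0,0,0],[-0.852,-0.055,-0.188],-1],[[0,0,0],[-0.852,-0.055,-0.188],-1],[[0,0,0],[-0.852,-0.055,-0.188],-1],[[0,0,0],[0,0,0],-1]]}}

```text
time_s: 7.55
ee_pos: [0.628, -0.0215, 0.2289]
eef_rot: [3.14, -0.004, -3.089]
force: [-0.1, 0.3, -0.9]
grip_width: 0.0119
grip_force: 25.0
```

>>> {"name": "send_rows", "arguments": {"motion": [[[0.13,0.7,0],[0,0,0],-1],[[0.13,0.8,0],[0,0,0],-1],[[0.16,0.9,0],[0,0,0],-1],[[0.16,0.9,0],[0,0,0],-1],[[0.16,0.9,0],[0,0,0],-1],[[0.16,0.9,0],[0,0,0],-1],[[0.16,0.9,0],[0,0,0],-1],[[0.13,0.8,0],[0,0,0],-1],[[0.1,0.68,0],[0,0,0],-1],[[0,0,0],[0,0,0],-1],[[0,0,0],[0,0,0],-1],[[0,0,0],[0,0,0],-1]]}}

```text
time_s: 8.75
ee_pos: [0.5774, 0.2019, 0.2293]
eef_rot: [-3.14, -0.003, -3.087]
force: [-0.7, 0.2, 0.2]
grip_width: 0.0117
grip_force: 25.0
```

Run:
```python
from fr import *
from blk import cen
togo([.5775,.2037,.10],tool([0,0,-1],[-.057,1,0]))
w=shot("wrist","w5");p=proj(w,[[.5775,.2037,.045],[.5225,.2005,.062]]);print(p)
a,b=p[0].astype(int)
u,m=cen(w,(a-8,b-7,16,14),"dark");print(u,m,onz(w,[u],.045))
o=get_obs();R=Ro.from_euler("xyz",o["eef_rot"])
print(proj(w,[o["ee_pos"]+R.apply([0,0,q]) for q in(.012,.029,.046)]))
cv2.imwrite("pics/w5c.png",cv2.resize(w["pixels"][130:270,200:320,::-1],None,fx=4,fy=4,interpolation=cv2.INTER_NEAREST))
```

```text
t 8.75 at [0.5774 0.2019 0.2293] f [-0.7  0.2  0.2] w 0.0117
 shift units (tool) [-0.021  0.066  4.31 ]
 turn units (tool) [-0.012 -0.028 -0.017]
 shift units after turn [-0.006  0.06   4.311]
[[258.57808246 176.28777536]
 [258.57352787 130.72276517]]
[257.85091173 176.86386241] 84 [[0.57825887 0.20286026 0.045     ]]
[[256.54712464 224.54034008]
 [256.60068376 216.43451091]
 [256.64682022 209.45354403]]
```

View pics/w5c.png

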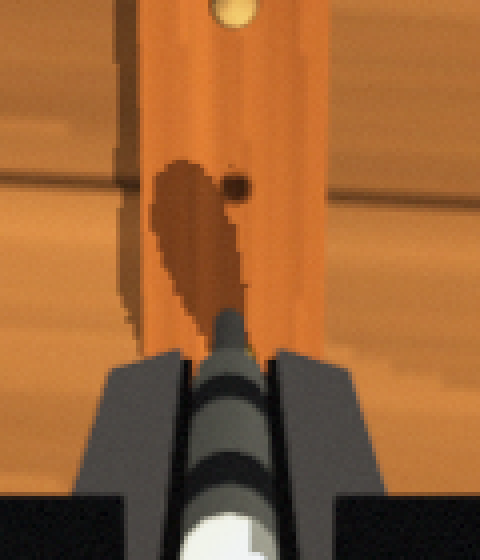

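The crop shows the free hole at (258.2,176.7) and the gauge pin nearly in line at column 256.8, so a shift of about +1.5 mm in y is needed.

>>> {"name": "send_rows", "arguments": {"motion": [[[-0.02,0.05,0.6],[0,0,0],-1],[[0,0,0.8],[0,0,0],-1],[[0,0,0.8],[0,0,0],-1],[[0,0,0.8],[0,0,0],-1],[[0,0,0.6],[0,0,0],-1],[[0,0,0.45],[0,0,0],-1],[[0,0,0],[0,0,0],-1],[[0,0,0],[0,0,0],-1],[[0,0,0],[0,0,0],-1]]}}

```text
time_s: 9.7
ee_pos: [0.578, 0.2042, 0.1093]
eef_rot: [3.142, -0.001, -3.086]
force: [0.5, 0.2, 0.4]
grip_width: 0.0115
grip_force: 25.0
```

Run:
```python
from fr import *
togo([.5778,.2034,.0575],tool([0,0,-1],[-.057,1,0]))
w=shot("wrist","w6");s=shot("scene","s6")
a=cv2.resize(w["pixels"][150:270,200:320,::-1],(480,480),interpolation=cv2.INTER_NEAREST)
b=cv2.resize(s["pixels"][180:300,310:390,::-1],(320,480),interpolation=cv2.INTER_NEAREST)
cv2.imwrite("pics/w6c.png",np.hstack([a,b]))
```

```text
t 9.7 at [0.578  0.2042 0.1093] f [0.5 0.2 0.4] w 0.0115
 shift units (tool) [ 0.007 -0.026  1.728]
 turn units (tool) [ 0.    -0.011 -0.011]
 shift units after turn [ 0.009 -0.026  1.728]
```

View pics/w6c.png

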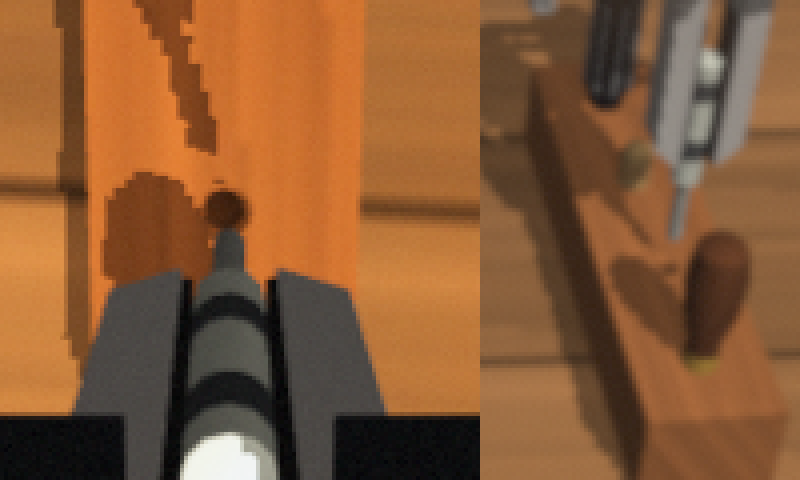

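The left half shows the tip just below the hole in the image, with the hole at (256,201.8) and the tip about 0.7 px right of it. The right half shows the gauge held upright, tip above the block between pin and awl.

Run:
```python
from fr import *
w=load("w6");print(onz(w,[(256,201.75)],.045),onz(w,[(256,201.75)],.047))
print(proj(w,[[.578,.2038,z] for z in(.0633,.0683)]))
```

```text
[[0.57709275 0.20348981 0.045     ]] [[0.57653309 0.20346598 0.047     ]]
[[256.24761903 209.28652544]
 [256.22837095 211.22503595]]
```

>>> {"name": "send_rows", "arguments": {"motion": [[[0,-0.015,0.3],[0,0,0],-1],[[0,0,0.3],[0,0,0],-1],[[0,0,0.2],[0,0,0],-1],[[0,0,0],[0,0,0],-1],[[0,0,0],[0,0,0],-1]]}}

```text
time_s: 10.3
ee_pos: [0.5774, 0.2037, 0.084]
eef_rot: [-3.141, -0.003, -3.086]
force: [-0.2, -0.8, -1.0]
grip_width: 0.0117
grip_force: 25.0
```

>>> {"name": "send_rows", "arguments": {"motion": [[[0,0,0.2],[0,0,0],-1],[[0,0,0.2],[0,0,0],-1],[[0,0,0.2],[0,0,0],-1],[[0,0,0.1],[0,0,0],-1],[[0,0,0],[0,0,0],-1],[[0,0,0],[0,0,0],-1]]}}

```text
time_s: 10.9
ee_pos: [0.5774, 0.2037, 0.0632]
eef_rot: [-3.141, -0.003, -3.086]
force: [0.5, -0.2, -0.9]
grip_width: 0.0114
grip_force: 25.0
```

>>> {"name": "send_rows", "arguments": {"motion": [[[0,0,0.08],[0,0,0],-1],[[0,0,0.06],[0,0,0],-1],[[0,0,0],[0,0,0],-1],[[0,0,0],[0,0,0],-1]]}}

```text
time_s: 11.3
ee_pos: [0.5775, 0.2037, 0.0591]
eef_rot: [-3.141, -0.003, -3.086]
force: [0.2, 0.1, 2.0]
grip_width: 0.0119
grip_force: 25.0
```

>>> {"name": "send_rows", "arguments": {"motion": [[[0,0,0.04],[0,0,0],-1],[[0,0,0.03],[0,0,0],-1],[[0,0,0],[0,0,0],-1],[[0,0,0],[0,0,0],-1]]}}

```text
time_s: 11.7
ee_pos: [0.5778, 0.2038, 0.0589]
eef_rot: [-3.142, -0.001, -3.086]
force: [-7.6, -2.9, 19.2]
grip_width: 0.0118
grip_force: 25.0
```

>>> {"name": "send_rows", "arguments": {"motion": [[[0,0,-0.05],[0,0,0],-1],[[0,0,0],[0,0,0],-0.6],[[0,0,0],[0,0,0],-0.4],[[0,0,0],[0,0,0],-0.3],[[0,0,0],[0,0,0],-0.3],[[0,0,-0.5],[0,0,0],-0.3],[[0,0,-0.9],[0,0,0],-0.3],[[0,0,-0.9],[0,0,0],-0.3],[[0,0,-0.5],[0,0,0],-0.3],[[0,0,0],[0,0,0],-0.3],[[0,0,0],[0,0,0],-0.3]]}}

```text
time_s: 12.8
ee_pos: [0.5773, 0.2036, 0.1417]
eef_rot: [-3.141, -0.004, -3.086]
force: [0.1, 0.1, -0.4]
grip_width: 0.0328
grip_force: 0.0
```

Run:
```python
from fr import *
from blk import cen
togo([.5225,.2005,.06],tool([0,0,-1],[-.057,1,0]))
w=shot("wrist","w7");t=shot("top","t7");s=shot("scene","s7")
a,b=proj(w,[[.5225,.2005,.062]])[0].astype(int);print(a,b)
u,m=cen(w,(a-12,b-10,24,20),"light");print(u,m,onz(w,[u],.062),deep(w,[u]))
ut,_=cen(t,(172,175,12,11),"light");print(tri(w,[u],t,[ut]))
R=lambda c,x,y,q,h,k:cv2.resize(c["pixels"][y:y+h,x:x+q,::-1],None,fx=k,fy=k,interpolation=cv2.INTER_NEAREST)
cv2.imwrite("pics/c7.png",np.hstack([R(w,195,100,120,150,4),R(s,310,170,80,150,4)]))
```

```text
t 12.8 at [0.5773 0.2036 0.1417] f [ 0.1  0.1 -0.4] w 0.0328
 shift units (tool) [ 1.821e+00 -1.000e-03  2.731e+00]
 turn units (tool) [-0.004 -0.03  -0.011]
 shift units after turn [ 1.831 -0.     2.725]
256 135
[257.96919918 138.24024641] 65 [[0.52509069 0.20165297 0.062     ]] [[0.52479484 0.20162632 0.06658525]]
(array([0.53021044, 0.20150702, 0.01115023]), np.float64(0.0037749939543597526))
```

View pics/c7.png

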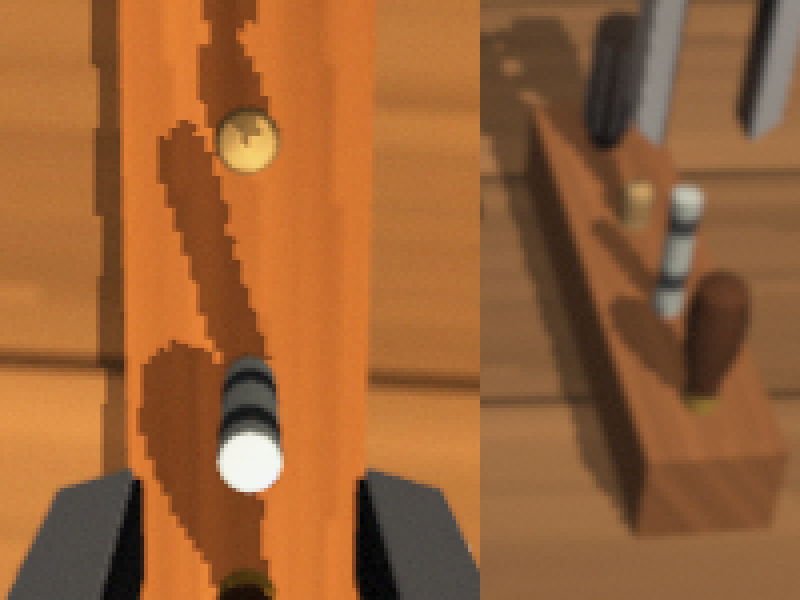

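The crop shows the gauge standing upright and seated beside the awl, with the pin head circle centred at (256.5,134.8), as predicted. That was my eleventh picture; the limit was 10, so I overran it by one and will work from numbers only from here.

Run:
```python
from fr import *
w=load("w7");print(onz(w,[(256.5,134.75)],.061))
togo([.5226,.2006,.0495],tool([0,0,-1],[-.057,1,0]))
```

```text
[[0.52231393 0.20025559 0.061     ]]
t 12.95 at [0.5771 0.2036 0.141 ] f [-0.4 -0.2 -0.2] w 0.0331
 shift units (tool) [1.804 0.004 3.059]
 turn units (tool) [-0.006 -0.043 -0.01 ]
 shift units after turn [1.819 0.004 3.05 ]
```

>>> {"name": "send_rows", "arguments": {"motion": [[[0.6,0,0],[0,-0.03,0],-0.3],[[0.7,0,0],[0,0,0],-0.3],[[0.52,0,0],[0,0,0],-0.3],[[0,0,0],[0,0,0],-0.3],[[0,0,0.6],[0,0,0],-0.3],[[0,0,0.8],[0,0,0],-0.3],[[0,0,0.8],[0,0,0],-0.3],[[0,0,0.6],[0,0,0],-0.3],[[0,0,0.2],[0,0,0],-0.3],[[0,0,0],[0,0,0],-0.3],[[0,0,0],[0,0,0],-0.3]]}}

```text
time_s: 14.05
ee_pos: [0.5237, 0.2008, 0.0531]
eef_rot: [-3.141, 0.001, -3.086]
force: [0.2, -0.4, 0.3]
grip_width: 0.0329
grip_force: 0.0
```

Run:
```python
from fr import *
togo([.5226,.2006,.0495],tool([0,0,-1],[-.057,1,0]))
```

```text
t 14.05 at [0.5237 0.2008 0.0531] f [ 0.2 -0.4  0.3] w 0.0329
 shift units (tool) [ 0.038 -0.004  0.119]
 turn units (tool) [-0.001  0.012 -0.01 ]
 shift units after turn [ 0.038 -0.004  0.119]
```

>>> {"name": "send_rows", "arguments": {"motion": [[[0.04,0,0.1],[0,0,0],-0.3],[[0,0,0],[0,0,0],-0.5],[[0,0,0],[0,0,0],-0.6],[[0,0,0],[0,0,0],-0.7],[[0,0,0],[0,0,0],-1],[[0,0,0],[0,0,0],-1],[[0,0,0],[0,0,0],-1],[[0,0,0],[0,0,0],-1],[[0,0,0],[0,0,0],-1]]}}

```text
time_s: 14.95
ee_pos: [0.5221, 0.2007, 0.0496]
eef_rot: [-3.141, 0.001, -3.086]
force: [-0.1, -1.0, 4.0]
grip_width: 0.0132
grip_force: 25.0
```

>>> {"name": "send_rows", "arguments": {"motion": [[[0,0,-0.2],[0,0,0],-1],[[0,0,-0.4],[0,0,0],-1],[[0,0,-0.6],[0,0,0],-1],[[0,0,-0.9],[0,0,0],-1],[[0,0,-0.9],[0,0,0],-1],[[0,0,-0.9],[0,0,0],-1],[[0,0,-0.9],[0,0,0],-1],[[0,0,-0.7],[0,0,0],-1],[[0,0,-0.5],[0,0,0],-1],[[0,0,0],[0,0,0],-1],[[0,0,0],[0,0,0],-1]]}}

```text
time_s: 16.05
ee_pos: [0.5217, 0.2006, 0.2293]
eef_rot: [-3.141, 0.001, -3.086]
force: [-0.9, 0.0, -0.2]
grip_width: 0.0132
grip_force: 25.0
```

Run:
```python
from fr import *
Hc=H+.0006*y
togo(Hc+.075*n,tool(-n,y));w=shot("wrist","w8")
o=get_obs();R=Ro.from_euler("xyz",o["eef_rot"])
P=[o["ee_pos"]+R.apply([0,0,q]) for q in(-.004,.004,.02,.03)];print(proj(w,P))
g=cv2.cvtColor(w["pixels"],cv2.COLOR_RGB2HSV)
print(w["depth"][185:236:3,258].round(3))   # near things = shank
for r in range(196,236,3):
    x=np.where((w["depth"][r,235:285]<.24)&(w["depth"][r,235:285]>0))[0];print(r,(x.min()+235,x.max()+235,len(x)) if len(x) else None)
```

```text
t 16.05 at [0.5217 0.2006 0.2293] f [-0.9  0.  -0.2] w 0.0132
 shift units (tool) [-2.954 -8.981  2.042]
 turn units (tool) [5.091 0.358 1.138]
 shift units after turn [-4.185 -5.765  6.542]
[[256.58522278 232.70221465]
 [256.60498872 228.09899338]
 [256.64022316 219.89569601]
 [256.65976003 215.3483945 ]]
[0.375 0.373 0.374 0.376 0.376 0.378 0.378 0.378 0.38  0.221 0.214 0.209
 0.    0.185 0.18  0.176 0.175]
196 None
199 None
202 None
205 None
208 None
211 (np.int64(255), np.int64(258), 4)
214 (np.int64(253), np.int64(260), 8)
217 (np.int64(253), np.int64(260), 8)
220 (np.int64(235), np.int64(281), 33)
223 (np.int64(235), np.int64(284), 44)
226 (np.int64(235), np.int64(284), 48)
229 (np.int64(235), np.int64(284), 50)
232 (np.int64(235), np.int64(284), 49)
235 (np.int64(235), np.int64(284), 50)
```

Run:
```python
from fr import *
Hc=H+.0006*y
togo(Hc+.15*n,tool(-n,y))
```

```text
t 16.1 at [0.5215 0.2006 0.2288] f [-0.7  0.3 -1. ] w 0.0129
 shift units (tool) [-3.16  -7.558 -0.024]
 turn units (tool) [5.088 0.35  1.141]
 shift units after turn [-4.191 -5.774  4.025]
```

>>> {"name": "send_rows", "arguments": {"motion": [[[-0.3,-0.7,0],[0,0,0],-1],[[-0.35,-0.85,0],[0,0,0],-1],[[-0.37,-0.9,0],[0,0,0],-1],[[-0.37,-0.9,0],[0,0,0],-1],[[-0.37,-0.9,0],[0,0,0],-1],[[-0.37,-0.9,0],[0,0,0],-1],[[-0.37,-0.9,0],[0,0,0],-1],[[-0.36,-0.83,0],[0,0,0],-1],[[-0.3,-0.68,0],[0,0,0],-1],[[0,0,0],[0,0,0],-1]]}}

```text
time_s: 17.1
ee_pos: [0.6294, -0.0227, 0.2279]
eef_rot: [-3.141, -0.002, -3.088]
force: [0.4, 0.9, 0.7]
grip_width: 0.013
grip_force: 25.0
```

>>> {"name": "send_rows", "arguments": {"motion": [[[0,0,0],[0.848,0.058,0.19],-1],[[0,0,0],[0.848,0.058,0.19],-1],[[0,0,0],[0.848,0.058,0.19],-1],[[0,0,0],[0.848,0.058,0.19],-1],[[0,0,0],[0.848,0.058,0.19],-1],[[0,0,0],[0.848,0.058,0.19],-1],[[0,0,0],[0,0,0],-1],[[0,0,0],[0,0,0],-1],[[0,0,0],[0,0,0],-1]]}}

```text
time_s: 18.0
ee_pos: [0.6291, -0.0208, 0.2299]
eef_rot: [-2.532, 0.002, 3.056]
force: [1.1, -0.4, 0.5]
grip_width: 0.0136
grip_force: 25.0
```

```bash
cat > v.py <<'E'
from fr import *
from blk import cen
import sys
Hc=H+.0006*y
togo(Hc+float(sys.argv[1])*n,tool(-n,y));w=shot("wrist",sys.argv[2])
a,b=proj(w,[Hc])[0];u,m=cen(w,(int(a)-8,int(b)-8,16,int(sys.argv[3])),"dark");P=onplane(w,[u],n,k)[0]
print("hole pred",a,b,"seen",u,m,"loc mm",((P-H)@x*1e3).round(2),((P-H)@y*1e3).round(2))
o=get_obs();R=Ro.from_euler("xyz",o["eef_rot"]);print("tip pred",proj(w,[o["ee_pos"]+R.apply([0,0,q]) for q in(.025,.0385)]))
D=w["depth"]
for r in range(204,220,2):
    q=np.where((D[r,235:280]<.24)&(D[r,235:280]>0))[0]
    if len(q): print(r,q.min()+235,q.max()+235)
E
python3 v.py .075 w9 16
```

```text
t 18.0 at [ 0.6291 -0.0208  0.2299] f [ 1.1 -0.4  0.5] w 0.0136
 shift units (tool) [0.014 0.004 2.503]
 turn units (tool) [ 0.024  0.01  -0.007]
 shift units after turn [0.011 0.012 2.503]
hole pred 257.462009827018 180.83879426487664 seen [256.76425189 181.19838625] 45 loc mm 0.41 -0.17
tip pred [[257.28162377 217.99742667]
 [257.26870752 212.17621621]]
212 254 259
214 253 260
216 253 260
218 239 274
```

>>> {"name": "send_rows", "arguments": {"motion": [[[0.01,0.01,0.6],[0.024,0,0],-1],[[0,0,0.8],[0,0,0],-1],[[0,0,0.8],[0,0,0],-1],[[0,0,0.7],[0,0,0],-1],[[0,0,0.5],[0,0,0],-1],[[0,0,0],[0,0,0],-1],[[0,0,0],[0,0,0],-1],[[0,0,0],[0,0,0],-1]]}}

```text
time_s: 18.85
ee_pos: [0.6245, -0.0784, 0.1471]
eef_rot: [-2.527, 0.004, 3.057]
force: [0.1, -0.4, -0.9]
grip_width: 0.0132
grip_force: 25.0
```

```bash
python3 v.py .0385 w10 12
```

```text
t 18.85 at [ 0.6245 -0.0784  0.1471] f [ 0.1 -0.4 -0.9] w 0.0132
 shift units (tool) [0.02  0.003 0.357]
 turn units (tool) [-0.017  0.021 -0.01 ]
 shift units after turn [0.019 0.002 0.357]
hole pred 257.91085927671253 207.08687525622366 seen [257.07775472 206.98471115] 70 loc mm -0.08 -0.05
tip pred [[257.86352155 217.82405226]
 [257.82353535 212.01314994]]
204 235 279
206 236 279
208 235 279
210 238 278
212 238 278
214 242 264
216 253 278
218 239 274
```

>>> {"name": "send_rows", "arguments": {"motion": [[[0.02,0,0.2],[0,0.02,0],-1],[[0,0,0.2],[0,0,0],-1],[[0,0,0.15],[0,0,0],-1],[[0,0,0],[0,0,0],-1],[[0,0,0],[0,0,0],-1]]}}

```text
time_s: 19.4
ee_pos: [0.6226, -0.0883, 0.1324]
eef_rot: [-2.527, -0.0, 3.055]
force: [0.5, -0.2, 0.8]
grip_width: 0.0133
grip_force: 25.0
```

>>> {"name": "send_rows", "arguments": {"motion": [[[0,0,0.2],[0,0,0],-1],[[0,0,0.2],[0,0,0],-1],[[0,0,0.15],[0,0,0],-1],[[0,0,0.1],[0,0,0],-1],[[0,0,0],[0,0,0],-1],[[0,0,0],[0,0,0],-1]]}}

```text
time_s: 20.0
ee_pos: [0.6217, -0.0995, 0.1166]
eef_rot: [-2.527, 0.0, 3.055]
force: [0.3, 0.1, -0.2]
grip_width: 0.013
grip_force: 25.0
```

```bash
python3 -c "
from fr import *
togo(H+.0006*y+.0046*n,tool(-n,y));f=get_obs()['force'];print(f@x,f@y,f@n)"
```

```text
t 20.0 at [ 0.6217 -0.0995  0.1166] f [ 0.3  0.1 -0.2] w 0.013
 shift units (tool) [-0.016 -0.001  0.248]
 turn units (tool) [-0.021 -0.012 -0.005]
 shift units after turn [-0.016 -0.002  0.248]
0.2725754349000346 0.24340770516187252 -0.10668144838780691
```

>>> {"name": "send_rows", "arguments": {"motion": [[[0,0,0.1],[0,0,0],-1],[[0,0,0.08],[0,0,0],-1],[[0,0,0],[0,0,0],-1],[[0,0,0],[0,0,0],-1]]}}

```text
time_s: 20.4
ee_pos: [0.6214, -0.1026, 0.1121]
eef_rot: [-2.527, -0.0, 3.055]
force: [-0.2, -0.5, -0.3]
grip_width: 0.0128
grip_force: 25.0
```

>>> {"name": "send_rows", "arguments": {"motion": [[[0,0,0.04],[0,0,0],-1],[[0,0,0.02],[0,0,0],-1],[[0,0,0],[0,0,0],-1],[[0,0,0],[0,0,0],-1]]}}

```text
time_s: 20.8
ee_pos: [0.6213, -0.1036, 0.1107]
eef_rot: [-2.527, 0.0, 3.055]
force: [0.2, 0.1, -0.5]
grip_width: 0.0131
grip_force: 25.0
```

>>> {"name": "send_rows", "arguments": {"motion": [[[0,0,0.03],[0,0,0],-1],[[0,0,0.02],[0,0,0],-1],[[0,0,0],[0,0,0],-1],[[0,0,0],[0,0,0],-1]]}}

```text
time_s: 21.2
ee_pos: [0.6213, -0.1043, 0.1096]
eef_rot: [-2.527, 0.0, 3.055]
force: [-0.7, 1.7, 2.3]
grip_width: 0.013
grip_force: 25.0
```

>>> {"name": "send_rows", "arguments": {"motion": [[[0,0,0.03],[0,0,0],-1],[[0,0,0.02],[0,0,0],-1],[[0,0,0],[0,0,0],-1],[[0,0,0],[0,0,0],-1]]}}

```text
time_s: 21.6
ee_pos: [0.6214, -0.1045, 0.1095]
eef_rot: [-2.527, 0.001, 3.055]
force: [-4.5, 9.1, 11.3]
grip_width: 0.0132
grip_force: 25.0
```

>>> {"name": "send_rows", "arguments": {"motion": [[[0,0,-0.04],[0,0,0],-1],[[0,0,0],[0,0,0],-0.6],[[0,0,0],[0,0,0],-0.4],[[0,0,0],[0,0,0],-0.3],[[0,0,0],[0,0,0],-0.3],[[0,0,-0.3],[0,0,0],-0.3],[[0,0,-0.5],[0,0,0],-0.3],[[0,0,-0.6],[0,0,0],-0.3],[[0,0,-0.6],[0,0,0],-0.3],[[0,0,0],[0,0,0],-0.3],[[0,0,0],[0,0,0],-0.3]]}}

```text
time_s: 22.7
ee_pos: [0.6243, -0.0698, 0.1586]
eef_rot: [-2.527, 0.001, 3.056]
force: [-0.1, -0.4, -1.1]
grip_width: 0.033
grip_force: 0.0
```

```bash
cat > hd.py <<'E'
from fr import *
import sys
w=shot("wrist",sys.argv[1])
o=get_obs();togo(H+.0006*y+.022*n,tool(-n,y))
a,b=proj(w,[H+.0006*y+.018*n])[0];print(a,b)
for nm,c in(("new",H),("fit",H-.11*x)):
    a,b=proj(w,[c+.018*n])[0];G=np.array([(i,j) for i in range(int(a)-9,int(a)+10) for j in range(int(b)-9,int(b)+10)])
    P=deep(w,G);h=P@n-k;d=w["depth"][G[:,1],G[:,0]];m=(h>.008)&(h<.035)&(d>0)&(np.hypot((P-c)@x,(P-c)@y)<.01)
    print(nm,m.sum(),"top",np.percentile(h[m],[50,90,97]).round(4),"cen",((P[m]-c)@x).mean().round(4),((P[m]-c)@y).mean().round(4))
E
python3 hd.py w11
```

```text
t 22.75 at [ 0.624  -0.0702  0.158 ] f [ 0.2 -0.2 -0.6] w 0.033
 shift units (tool) [-0.022 -0.009  1.359]
 turn units (tool) [-0.02  -0.014 -0.002]
 shift units after turn [-0.02  -0.012  1.359]
257.41203486883654 209.85219482786013
new 264 top [0.0188 0.0204 0.0208] cen -0.0014 0.0004
fit 290 top [0.0192 0.0204 0.0209] cen 0.0005 0.0004
```

>>> {"name": "send_rows", "arguments": {"motion": [[[0,0,-0.8],[0,0,0],-0.3],[[0,0,-1],[0,0,0],-0.3],[[0,0,-1],[0,0,0],-0.3],[[0,0,-0.8],[0,0,0],-0.3],[[0,0,0],[0,0,0],-0.3],[[0,0,0],[0,0,0],-0.3]]}}

```text
time_s: 23.35
ee_pos: [0.6293, -0.0087, 0.2451]
eef_rot: [-2.527, -0.001, 3.055]
force: [0.1, -0.3, -0.1]
grip_width: 0.0331
grip_force: 0.0
```

```bash
python3 hd.py w12
python3 - <<'E'
from fr import *
a=load("scene0");b=shot("scene","s12")
d=np.abs(a["pixels"].astype(int)-b["pixels"]).max(2)
for nm,(x0,y0,q,h) in dict(driver=(334,172,18,32),awl=(360,240,20,30),fit=(173,187,14,14),box=(257,160,48,50)).items():
    r=d[y0:y0+h,x0:x0+q];print(nm,(r>50).sum(),r.size)
D=b["depth"];G=np.array([(i,j) for i in range(335,380) for j in range(200,260)]);P=deep(b,G)
m=(np.hypot(P[:,0]-.5777,P[:,1]-.2037)<.014)&(P[:,2]>.05);print("gauge top z",P[m,2].max(),m.sum(),P[m].mean(0))
E
```

```text
t 23.4 at [ 0.6291 -0.009   0.2447] f [ 0.6 -0.7 -0.2] w 0.0332
 shift units (tool) [-0.039 -0.011  4.9  ]
 turn units (tool) [-0.025 -0.03   0.003]
 shift units after turn [-0.021 -0.026  4.9  ]
257.2186459346554 181.78011118726263
new 137 top [0.0186 0.0203 0.0206] cen -0.0009 0.0004
fit 158 top [0.0188 0.0204 0.0209] cen 0.001 0.0004
driver 0 576
awl 6 600
fit 0 196
box 102 2400
gauge top z 0.10774281877961311 221 [0.58315317 0.20199285 0.08191025]
```

```bash
python3 -c "
from station import *
print(hand_in())"
```

```text
the job is handed in; nothing more can be done
None
```

The job is handed in: the gauge stands fully home in the block's free hole and the roof pin is seated in the roof hole it came from (head as high above the roof as the fitted pin's), with the fitted pin, awl and driver unmoved and the carton never touched (some pixels over it changed in the last comparison, unexplained); I viewed 11 pictures, one over the limit of 10.

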